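# Close the cover and pump the bar clamp onto a glued sanding block

## Robot

A 6-joint arm with a two-finger parallel gripper is mounted at the origin on a cart in front of the work surface, level with it; the furniture and walls round the work are solid. World frame = base frame: x ahead of the robot, y to its left, z up, the work surface at z = 0. Lengths are in m, angles in rad, forces in N, time in s.
With the tool pointing down it reaches from about 0.35 to 0.725 m from the base axis. Payload 6 kg.
Tool frame: the origin (TCP) lies on the centre line of the jaws, within the pads' length; the fingertips stand 19 mm ahead of it and the grasp point (between the pads) is the TCP (manip.tcp_to_tips is the distance from the TCP to the fingertips, in m); z points along the fingers, y is the line along which they close (so a half turn about z gives the same grasp; the last joint's range is limited). The gripper opens to 85 mm and grips with 20 to 120 N. Pads are 22 mm wide; open, the fingers measure 114 mm over their backs; the gripper's body (76 mm by 85 mm) begins 54 mm behind the grasp point. The pads swing forward as they close: fully open they stand 13 mm farther back than shut.
Start: joints at [1.525, 0.04, 0.085, 0, -1.615, -0.334], TCP at [0.222, 0.557, 0.211] pointing down, gripper open.
Joint ranges: [-2.56, 2.56], [-1.29, 2.01], [-1.08, 1.49], [-3.29, 1.98], [-2.81, -0.18], [-2.99, 2.99]. Speed limits (rad/s): [2.57, 2.57, 3.01, 3.14, 3.14, 3.14].

## Interface

Orientations are given as a unit quaternion [w, x, y, z].
In Python, from plant import manip, imaging, job gives the robot as it stands. The module is installed in compiled form; this text tells all that it offers.
- The arm moves only by the tool step_arm, never from a script. Its argument "plan" is a list of rows, each a list of 4 numbers: the shift along the tool's x, y, z in units of 40 mm (1.0 is 40 mm), then the turn about the tool's z in units of 6 degrees (1.0 is 6 degrees). In form: [[dx, dy, dz, roll], ...]. A call has 1 to 12 rows; each row is the pose to reach, as a shift and turn from the pose commanded when the call began, along the tool's axes at that moment; what a row does not reach only later rows make up. A row lasts 1/10 s, in which the tool goes at most 50 mm and 8.59 degrees, less where a joint would pass 70% of its speed; a pose out of reach is approached as far as the arm can. A call with a gripper value outside its range is refused whole. "claw" is the opening, from 0 (shut) to 1 (fully open), set as the call begins (left out, the last holds). The fingers move at their own pace and stop on an object; "force" is the grip in N (left out, the last holds). Time passes only in rows, so rows that repeat a pose let the fingers close. It gives the time, the measured TCP pose, the force, the opening and the grip force at its end, in the units of the state.
- manip.get_state(): the state, without advancing time (a new reading comes with each control period).
- imaging.grab_frame(name): name is "scene" or "top"; returns a dict with "frame" (400x640x3 uint8, red, green, blue), "vertical_fov" (degrees; the focal length in pixels is half the picture's height over the tangent of half this angle, whatever the lens; pixels are square), "cx", "cy" (the principal point, pixels), "position" and "rotation" of the camera in the world. Camera axes: x right, y down, z forward; pixel columns grow to the right and rows downward; lengths in m; the calibration is good to about 2 mm. A picture is of the moment at which its call begins. There is no depth.
- job.hand_in(): hands the job in; it is judged then, once.
The state is a dict: "time_s": time; "qpos": joint angles; "joint_vel": joint speeds; "joint_efforts": joint torques, N m; "tcp_pos": TCP position; "orientation": TCP orientation; "force": force on the tool from outside, world axes, zero at the start; "torque": the same for the moment, N m; "finger_gap": finger opening in m; "grip_force": force on a finger pad.
Only numpy, scipy, OpenCV 4.12 (cv2) and the standard library are available. Lean on these libraries where they do the work, as an engineer would, in place of code of your own. Each camera call takes 0.05 s, during which the arm holds its last target. There are 200 camera calls.

## Task

The freshly re-glued sanding block lies in the bench clamp. First swing the clear yellow-framed cover gently down onto its rubber stops; then squeeze the orange trigger towards the black grip again and again, letting it spring right back each time, until the sprung orange foot presses on the block and is pushed in about half of its 16 mm travel. Work the clamp by its trigger only, never press the foot nearly all the way in, leave the other things on the table alone, and finish while still squeezing the trigger, because the pressure is lost when it is let go.

Things in the scene. Friction and masses are not known exactly. Their poses are not given: they have to be found in the camera images.
- press: Bar clamp, fixed: grey base plate 148 mm (x) by 330 mm (y, from -0.07 to 0.26), 12 mm thick, on an 18 mm board. Origin at the plate's underside, 18 mm above the table; y runs along the toothed steel bar from the grip end to the far end, x away from the robot side to the cover's hinge. Bar at x = 0.030, top at z 0.044; its tail sticks out 70 to 145 mm past the post. The block lies on the plate.
- press_grip (a point): Midway between the outer faces of black grip post and released trigger (x = 0.030, y = -0.020, z = 0.090 in the press frame): take both here from above, fingers closing along the press's y. The post's outer face is at y = -0.050, post 30 mm (x) by 18 mm (y), top at z 0.118. Post and trigger measure 60 mm released, 43 mm fully squeezed; only the trigger moves. Keep fingertips over z 0.055.
- trigger: Orange trigger, upright plate 24 mm (x) by 12 mm (y), from z 0.052 to 0.116 of the press frame, in front of the grip post (on its +y side). It slides along the press's y towards the post. The body's origin is at x = 0.030, y = 0 minus the stroke, z = 0 of the press frame.
- trigger_face (a point): Middle of the trigger's outer face (looks to +y), z = 0.090; in the press frame at y = 0.010 when released and y = -0.007 when fully squeezed.
- trigger_stroke (a joint): Squeeze of the trigger: 0 released, 0.017 m at its end; a spring pushes back with 3.6 to 5.6 N. A squeeze pushes the toothed bar along (pitch 5 mm) by up to the stroke, after up to 6 mm of lost motion; on the way back the pawl slips over the teeth and the bar stays (or slips back up to 5 mm). The squeeze also has to overcome the bar's friction and the foot's pressure.
- bar: The sliding toothed bar with its moving dark steel jaw, an arm towards the robot side at y 0.195 to 0.207 (bar_travel 0), carrying the foot. Origin at x = 0.030, y = minus bar_travel, z = 0 of the press frame. Not to be pushed by hand.
- bar_travel (a joint): Travel of the bar and moving jaw towards the fixed jaw (along the press's -y), 0 to 0.075 m. Friction of about 3 N holds it; it does not hold the clamping pressure: when the trigger is let go, the foot pushes the bar back until it presses with 3 N or less.
- foot: Sprung pressure foot, orange plate with a black rubber face, 70 mm (x) by 34 mm high, in front of the moving jaw, facing -y towards the block. Origin on the press's bar line (x = 0.030, z = 0).
- foot_face (a point): Middle of the foot's rubber face, x = -0.022, z = 0.034 in the press frame; y = 0.165 minus bar_travel plus foot_travel.
- foot_travel (a joint): How far the foot is pushed in against its spring: 0 free, 0.016 m bottomed. It presses on the block with 1.2 N plus 1.2 N per mm pushed in (about 11 N at half).
- block: Sanding block, wood, 45 x 75 x 30 mm high, about 70 g, loose on the base plate close to the fixed jaw, its 45 mm side along the clamp. Origin at the centre of its underside; body x is its 45 mm side.
- cover_handle (a point): Centre of the cover's black handle bar, 10 mm thick and 68 mm long along the press's y, on two posts near the free edge. In the cover's frame 116 mm from the hinge and 26 mm above the panel's middle; with the cover down at x = -0.056, y = 0.150, z = 0.092 of the press frame.
- cover_hinge (a point): Middle of the cover's hinge line, which runs along the press's y at x = 0.060, y = 0.150, z = 0.066 of the press frame. The cover panel is 134 mm deep, 130 mm wide, 8 mm thick, and swings down towards the robot.
- cover_angle (a joint): Angle of the cover: 0 down on its stops, growing as it is raised (rad). A stiff hinge (about 0.14 N m, weight 0.08 N m) lets it stay where it is left; a light push of a few newtons down on the handle bar lowers it. Gently: slower than 2 rad/s when it meets the stops.
- mug: Bystander: white mug, 78 x 108 x 97 mm; origin at the centre of its underside. Leave it where it is.
- eraser: Bystander: small grey eraser, 24 x 42 x 13 mm; origin at the centre of its underside. Leave it where it is.
- bulldog_clip: Bystander: black bulldog clip, 28 x 45 x 30 mm; origin at the centre of its underside. Leave it where it is.
- dipper: Bystander: small brass dipper pot, 44 mm wide, 25 mm high; origin at the centre of its underside. Leave it where it is.
- masking_tape: Bystander: roll of masking tape, 100 mm wide, 25 mm high; origin at the centre of its underside. Leave it where it is.
- fixed_jaw (a point): Middle of the cork face of the fixed dark steel jaw, against which the block is pressed; the face looks along the press's +y, at x = -0.022, y = 0.080, z = 0.033 of the press frame, 76 mm wide, top of the jaw at z 0.055.
There are look-alikes about, which are no part of the job. There is more than one size of the block; the one meant has the size given above.

How it is judged:
By the outcome, as a careful person would: the job done as asked, in the order asked, and still so for the second after the job is handed in, while the arm keeps its last pose, push and grip.
It also fails if it takes over 64 s, if anything falls off the work surface, if the arm or the gripper's body presses on something with over 40 N, if the wrist force passes 120 N, or if a joint passes its speed limit or range.

## Working session

There is one attempt and no reset: what is moved stays moved. The work goes in short steps, Python scripts to look and compute and a tool call to move; the robot and the scene stay as the last step left them, time stands still between calls to the robot, and variables do not carry over. Pictures are saved under pics/ and viewed, at most 10 in all, crops included, and the job is handed in when it is done.

Besides the shell and the picture viewer there is one more tool, called as name(argument=value, ...) on one line, values as JSON. step_arm: Moves the arm, as the interface text tells. Its arguments: {"type":"object","properties":{"plan":{"type":"array","items":{"type":"array","items":{"type":"number"}}},"claw":{"type":"number"},"force":{"type":"number"}},"required":["plan"]}

```bash
mkdir -p pics
cat > h.py <<'E'
import numpy as np,cv2
from plant import manip,imaging,job
def grab(n):
    f=imaging.grab_frame(n); return f
def ray(f,u,v):
    F=200/np.tan(np.radians(f["vertical_fov"])/2)
    d=np.array(f["rotation"]).reshape(3,3)@np.array([(u-f["cx"])/F,(v-f["cy"])/F,1]); return np.array(f["position"]),d/np.linalg.norm(d)
def plane(f,u,v,z):
    p,d=ray(f,u,v); return p+d*(z-p[2])/d[2]
def proj(f,P):
    F=200/np.tan(np.radians(f["vertical_fov"])/2)
    c=np.array(f["rotation"]).reshape(3,3).T@(np.array(P)-np.array(f["position"])); return np.array([f["cx"]+F*c[0]/c[2],f["cy"]+F*c[1]/c[2]])
def tri(f,a,g,b):
    p,d=ray(f,*a);q,e=ray(g,*b); t=np.linalg.lstsq(np.c_[d,-e],q-p,rcond=None)[0]
    A=p+d*t[0];B=q+e*t[1]; return (A+B)/2,np.linalg.norm(A-B)
E
python3 - <<'E'
from h import *
for n in("scene","top"):
    f=grab(n); cv2.imwrite(f"pics/{n}0.png",f["frame"][...,::-1]); print(n,f["vertical_fov"],f["cx"],f["cy"],np.round(f["position"],3),np.round(f["rotation"],3).tolist())
print(manip.get_state())
E
```

```text
scene 47.00806827984582 321.42550677822646 201.4520912881579 [-0.183 -0.435  1.183] [-0.32, 0.834, -0.418, 0.165]
top 50.530395483612644 310.83670507795404 201.20310238506042 [0.442 0.138 1.297] [-0.052, 0.713, -0.698, 0.046]
{'time_s': 0.1, 'qpos': array([ 1.52467494e+00,  4.07842803e-02,  8.39109120e-02, -4.01722180e-04,
       -1.61556209e+00, -3.33706937e-01]), 'joint_vel': array([ 5.53621413e-04, -2.14126585e-03,  1.79533339e-03,  6.13124677e-04,
        1.54147197e-04,  7.56656611e-05]), 'joint_efforts': array([-5.79806627e-03, -3.69346261e+01,  3.48283410e+01,  6.95196971e+00,
       -4.63195844e-03,  3.49867634e-06]), 'tcp_pos': array([0.22226684, 0.55693922, 0.21036177]), 'orientation': array([ 8.39860649e-04,  9.82021759e-01, -1.88765867e-01, -8.11545497e-05]), 'force': array([-0.12231764, -0.80789432,  0.07795721]), 'torque': array([ 0.01897875,  0.04328152, -0.01609202]), 'grip_force': 0.0, 'finger_gap': 0.08548792490199826}
```

View pics/scene0.png

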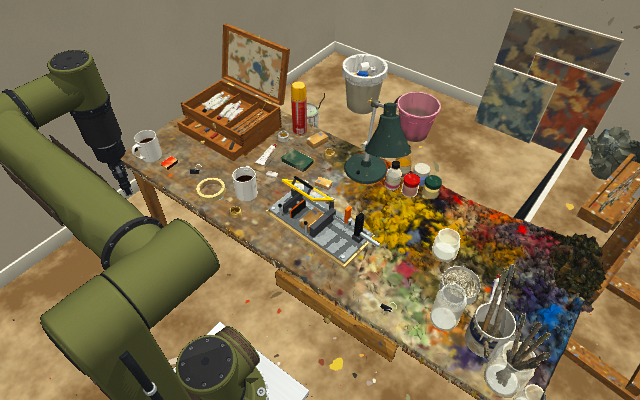

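View pics/top0.png

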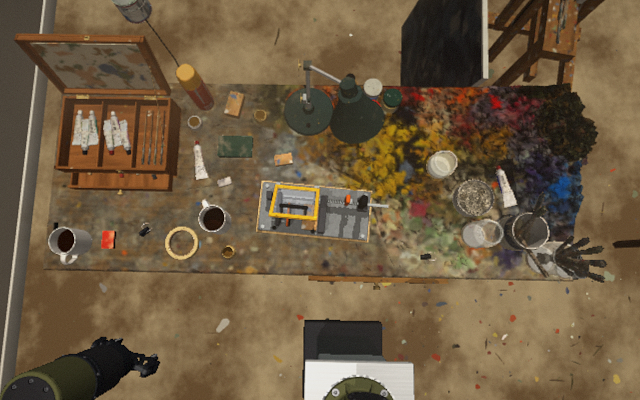

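The scene view shows the press at about (325,225); the top view shows it at (315,212), with its grip end on the right and the tail at (385,206). I'll look closer in both views.

```bash
cat >> h.py <<'E'
from scipy.spatial.transform import Rotation as R
_g=grab
def grab(n):
    f=_g(n); q=np.ravel(f["rotation"])
    if q.size==4: f["rotation"]=R.from_quat([q[1],q[2],q[3],q[0]]).as_matrix()
    return f
def crops(name,a=(255,165,145,105),b=(250,170,145,80),s=5):
    fs,ft=grab("scene"),grab("top"); o=[]
    for f,(x,y,w,h) in((fs,a),(ft,b)):
        o.append(cv2.resize(f["frame"][y:y+h,x:x+w,::-1],None,fx=s,fy=s,interpolation=cv2.INTER_CUBIC)[:,:800])
    im=np.vstack(o); cv2.imwrite("pics/"+name,im); print(im.shape); return fs,ft
E
python3 - <<'E'
from h import *
fs,ft=crops("c0.png",a=(262,170,128,100),b=(250,172,145,72),s=4.6) if 0 else crops("c0.png",(262,172,150,96),(250,174,150,66),3.6)
# base board corners: print hue of things
for n,f in(("scene",fs),("top",ft)):
    h=cv2.cvtColor(f["frame"],cv2.COLOR_RGB2HSV)
    for nm,lo,hi in(("yellow",(20,170,150),(32,255,255)),("orange",(5,170,120),(17,255,255))):
        m=cv2.inRange(h,lo,hi); k=cv2.connectedComponentsWithStats(m)
        for i in range(1,k[0]):
            x,y,w,hh,A=k[2][i]
            if A>5 and 240<x<400 and 165<y<260: print(n,nm,k[2][i],k[3][i].round(1))
for c in((257,236),(371,243),(262,180),(374,190)): print(c,plane(ft,*c,0.018).round(3))
E
```

```text
(584, 540, 3)
scene yellow [282 179  52  22 212] [306.4 191.4]
scene yellow [379 187   7  13  49] [382.2 191.9]
scene yellow [355 189   4   3   7] [356.4 190.3]
scene yellow [373 189   4   4  10] [374.7 190.3]
scene yellow [389 191  10   5  29] [392.8 193.2]
scene yellow [373 194   4   3   8] [374.8 194.6]
scene yellow [ 372  197   63   50 1056] [400.7 219.9]
scene yellow [368 202  16   7  35] [374.7 204.8]
scene yellow [369 210  15  23 174] [377.  219.6]
scene yellow [363 221   9  12  38] [366.5 226.7]
scene yellow [398 247  12   6  39] [403.1 249.6]
scene yellow [309 254   4   2   6] [310.2 254.3]
scene yellow [358 255   5   4  15] [360.1 256.9]
scene orange [351 181   6   4  12] [353.5 182.8]
scene orange [368 180  19   9  35] [377.3 183.7]
scene orange [350 193   6   3  11] [352.5 193.6]
scene orange [290 199  15  18  32] [295.4 206.5]
scene orange [344 206   8  18  88] [347.4 213.5]
scene orange [371 257   5   4   9] [372.7 258.1]
top yellow [371 166   2   5   7] [371.3 168.4]
top yellow [380 167   7  10  40] [382.9 171.6]
top yellow [363 170   3   5   8] [363.8 172.6]
top yellow [395 172  10  11  43] [399.4 176.1]
top yellow [386 179   9  13  64] [391.  184.5]
top yellow [354 181   6   3   9] [356.1 182.1]
top yellow [269 185  51  35 452] [294.3 202.7]
top yellow [350 186   6   4  11] [352.4 187.9]
top yellow [373 186  10  11  48] [378.7 191.5]
top orange [346 195   4   8  30] [347.5 198.5]
top orange [286 218   2   8  14] [286.5 221.4]
(257, 236) [0.51  0.31  0.018]
(371, 243) [ 0.497 -0.033  0.018]
(262, 180) [0.682 0.302 0.018]
(374, 190) [ 0.659 -0.042  0.018]
```

View pics/c0.png

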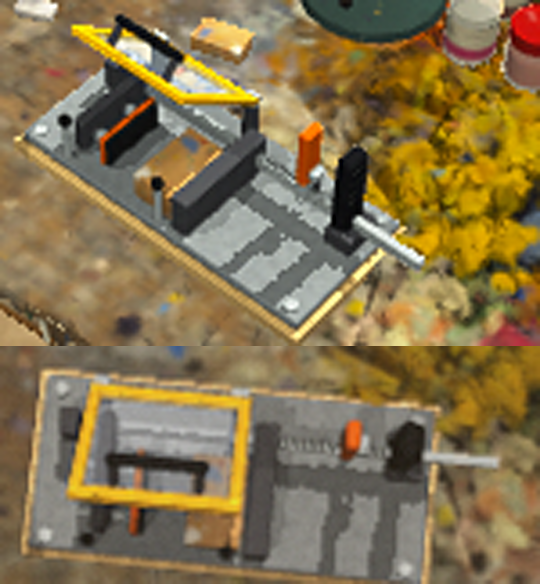

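Run:
```python
from h import *
fs,ft=grab("scene"),grab("top")
S=lambda x,y:(262+(x-1.3)/3.6,172+(y-1.3)/3.6)
T=lambda x,y:(250+(x-1.3)/3.6,174+(y-346.9)/3.6)
for n,a,b in(("trig top",(313,129),(354,426)),("post top",(355,155),(408,434)),("tail end",(423,263),(496,463)),("handle far",(118,19),(110,459)),("handle near",(181,57),(206,467)),
 ("board L",(15,137),(22,550)),("board B",(297,340),(430,581)),("board R",(408,228),(439,408))):
    P,e=tri(fs,S(*a),ft,T(*b)); print(n,P.round(4),round(e,4))
C=[plane(ft,*T(*c),0.018)[:2] for c in((42,370),(439,408),(430,581),(22,550))]
C=np.array(C); print(C.round(4),"ctr",C.mean(0).round(4))
dy=(C[0]+C[3]-C[1]-C[2])/2; dx=(C[0]+C[1]-C[3]-C[2])/2
print("yaw by y",np.degrees(np.arctan2(-dy[0],dy[1])),np.linalg.norm(dy),"by x",np.degrees(np.arctan2(dx[1],dx[0])),np.linalg.norm(dx))
st=manip.get_state(); q=st["orientation"]; print(R.from_quat([q[1],q[2],q[3],q[0]]).as_matrix().round(3).tolist())
```

```text
trig top [0.6206 0.0472 0.1286] 0.0027
post top [0.6165 0.0039 0.1282] 0.001
tail end [ 0.6056 -0.0774  0.0543] 0.0027
handle far [0.585  0.2303 0.1788] 0.0005
handle near [0.5806 0.159  0.1798] 0.0001
board L [0.527  0.3145 0.0197] 0.0001
board B [ 0.5064 -0.0251  0.0113] 0.0085
board R [ 0.656  -0.0352  0.0185] 0.002
[[ 0.681   0.3038]
 [ 0.6555 -0.0345]
 [ 0.5089 -0.0274]
 [ 0.5271  0.3147]] ctr [0.5931 0.1392]
yaw by y -3.6802712332856826 0.34089287540900504 by x -3.408939596990808 0.15045991263472488
[[0.929, -0.371, -0.0], [-0.371, -0.929, -0.001], [0.0, 0.001, -1.0]]
```

step_arm(plan=[[0.3,0.1,-0.6,0],[1.2,0.5,-1,-0.3],[2.4,1.0,-1,-0.6],[3.5,1.5,-1,-1.0],[4.6,2.0,-1,-1.4],[5.7,2.5,-1,-1.8],[6.8,3.0,-1,-2.1],[7.9,3.4,-1,-2.4],[9.0,3.9,-1,-2.7],[10.1,4.3,-1,-2.9],[11.0,4.75,-1,-3.0],[11.75,5.05,-0.8,-3.03]], claw=0)

```text
time_s: 1.5
tcp_pos: [0.5857, 0.1933, 0.2444]
orientation: [-0.0, 0.999, -0.032, 0.001]
force: [0.5, 0.4, -0.5]
finger_gap: 0.0002
grip_force: 0.0
```

step_arm(plan=[[0,0,0,0],[0,0,0,0],[0,0,0,0]])

```text
time_s: 1.8
tcp_pos: [0.5838, 0.1958, 0.2436]
orientation: [-0.0, 1.0, -0.031, 0.0]
force: [0.8, -0.7, 0.1]
finger_gap: -0.0
grip_force: 0.0
```

Run:
```python
from h import *
fs,ft=crops("c1.png",(240,120,160,110),(230,150,160,100),3.6)
s=manip.get_state(); q=s["orientation"]; m=R.from_quat([q[1],q[2],q[3],q[0]]).as_matrix()
print(s["tcp_pos"],m.round(4).tolist(),manip.tcp_to_tips,s["finger_gap"],s["force"])
```

```text
(756, 576, 3)
[0.58364519 0.19621124 0.24390178] [[0.9981, -0.0611, 0.0008], [-0.0611, -0.9981, 0.0005], [0.0008, -0.0005, -1.0]] 0.019 0.0003221655114726898 [0.42708041 0.27688038 0.27374451]
```

View pics/c1.png

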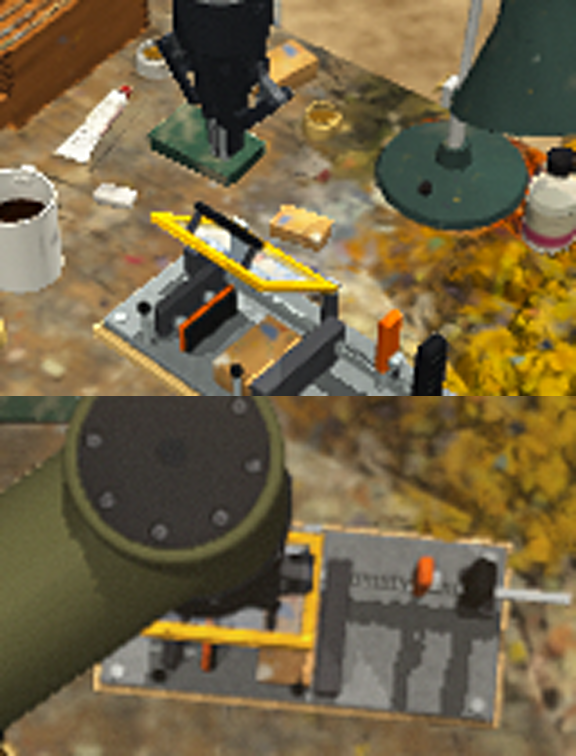

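Scene: the closed tips at crop (222,152), just above the raised handle bar at (228,228). Candidates: "orange trigger" at top (347,198), not the orange foot at (286,221). The handle is the black bar on the yellow frame, and the cardboard and cork pieces off the press are look-alikes. Swinging the cover down along its arc.

step_arm(plan=[[0,0,0.3,0],[0,0,0.6,0],[0,0,0.85,0],[0,0,1.0,0],[-0.07,0,1.1,0],[-0.16,0,1.2,0],[-0.26,0,1.3,0],[-0.36,0,1.4,0],[-0.46,0,1.5,0],[-0.54,0,1.6,0],[-0.61,0,1.7,0],[-0.68,0,1.8,0]])

```text
time_s: 3.1
tcp_pos: [0.5567, 0.1971, 0.171]
orientation: [0.0, 1.0, -0.031, 0.0]
force: [0.7, 1.0, -0.5]
finger_gap: 0.0001
grip_force: 0.0
```

step_arm(plan=[[-0.07,0,0.1,0],[-0.12,0,0.2,0],[-0.17,0,0.3,0],[-0.22,0,0.4,0],[-0.26,0,0.5,0],[-0.3,0,0.6,0],[-0.33,0,0.7,0],[-0.35,0,0.75,0],[-0.37,0,0.8,0],[-0.37,0,0.8,0]])

```text
time_s: 4.1
tcp_pos: [0.5392, 0.1982, 0.141]
orientation: [0.0, 1.0, -0.03, -0.002]
force: [-19.9, 0.5, 13.5]
finger_gap: 0.0001
grip_force: 12.0
```

Run:
```python
from h import *
fs,ft=crops("c2.png",(240,120,160,110),(230,150,160,100),3.6)
```

```text
(756, 576, 3)
```

View pics/c2.png

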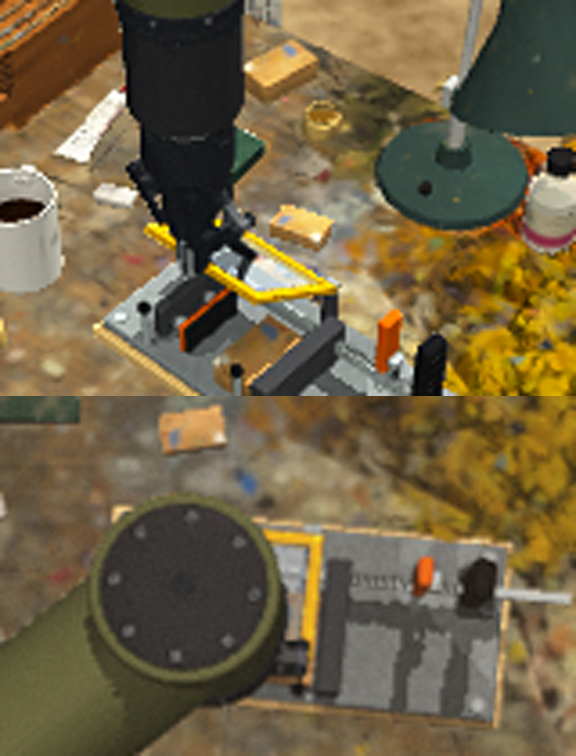

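The tips sit in front of the cover's free edge and the cover is still raised at about 40°, so they slipped past the bar. I'll back out and re-measure.

step_arm(plan=[[-0.3,0,0,0],[-0.6,0,-0.1,0],[-0.6,0,-0.6,0],[-0.6,0,-1.2,0],[-0.6,0,-1.9,0],[-0.6,0,-2.6,0],[-0.6,0,-3.2,0],[-0.6,1.0,-3.4,0],[-0.6,2.0,-3.4,0],[-0.6,3.0,-3.4,0],[-0.6,4.0,-3.4,0],[-0.6,4.0,-3.4,0]])

```text
time_s: 5.4
tcp_pos: [0.5079, 0.0363, 0.2761]
orientation: [0.0, 0.999, -0.033, 0.001]
force: [1.1, 0.2, -0.3]
finger_gap: -0.0001
grip_force: 0.0
```

Run:
```python
from h import *
fs,ft=crops("c3.png",(270,165,100,75),(255,178,75,50),6)
print(manip.get_state()["tcp_pos"],manip.get_state()["force"])
```

```text
Traceback (most recent call last):
  File "h.py", line 26, in crops
    im=np.vstack(o); cv2.imwrite("pics/"+name,im); print(im.shape); return fs,ft
ValueError: all the input array dimensions except for the concatenation axis must match exactly, but along dimension 1, the array at index 0 has size 600 and the array at index 1 has size 450
```

Run:
```python
from h import *
fs,ft=crops("c3.png",(270,168,90,50),(255,178,90,50),6)
print(manip.get_state()["tcp_pos"],manip.get_state()["force"])
```

```text
(600, 540, 3)
[0.50815252 0.04038523 0.27496152] [-0.26478745  0.62033081 -0.38191321]
```

View pics/c3.png

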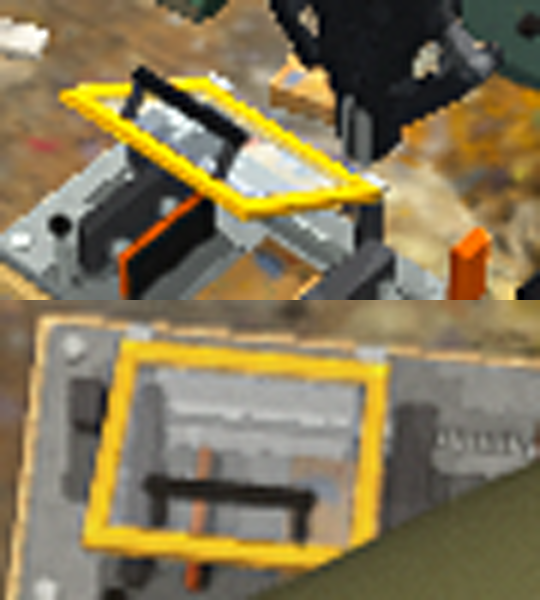

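The cover did come partway down (scene handle ends at about (293,180) and (311,191); top (279.5,209) and (306.5,211)).

Run:
```python
from h import *
fs,ft=grab("scene"),grab("top")
S=lambda x,y:(270+(x-2.5)/6,168+(y-2.5)/6)
T=lambda x,y:(255+(x-2.5)/6,178+(y-302.5)/6)
O=np.array([.589,.0455,.018]);X=np.array([.998,-.0628,0]);Y=np.array([.0628,.998,0])
for a,b in(((141,75),(150,486)),((244,137),(311,497))):
    P,e=tri(fs,S(*a),ft,T(*b)); d=P-O; print(P.round(4),e.round(4),"press",(d@X).round(4),(d@Y).round(4),d[2].round(4))
    h=(d@X-.060, d[2]-.066); print("r",np.hypot(*h),"ang",np.degrees(np.arctan2(h[1],-h[0]))-12.6)
print(proj(fs,manip.get_state()["tcp_pos"]+np.array([0,0,-.019])), (np.array(proj(fs,manip.get_state()["tcp_pos"]+np.array([0,0,-.019])))-[270,168])*6)
```

```text
[0.5776 0.2315 0.17  ] 0.0018 press -0.0231 0.1849 0.152
r 0.11958794848169985 ang 33.376852714773996
[0.5734 0.1601 0.1722] 0.0001 press -0.0228 0.1134 0.1542
r 0.12099655697315208 ang 34.22139872571521
[330.11802247 202.18926604] [360.70813483 205.13559625]
```

Run:
```python
from h import *
fs=grab("scene")
for dz in(0.019,0.01,0,-.01): print(dz,proj(fs,[.5838,.196,.244-dz]).round(1),proj(fs,[.508,.0404,.275-dz]).round(1))
g=fs["frame"]; c=cv2.resize(g[150:215,305:365,::-1],None,fx=8,fy=8,interpolation=cv2.INTER_NEAREST); cv2.imwrite("pics/c4.png",c)
```

```text
0.019 [302.6 171. ] [330.2 202.3]
0.01 [302.6 168.8] [330.2 200. ]
0 [302.5 166.4] [330.3 197.5]
-0.01 [302.4 163.9] [330.4 195. ]
```

View pics/c4.png

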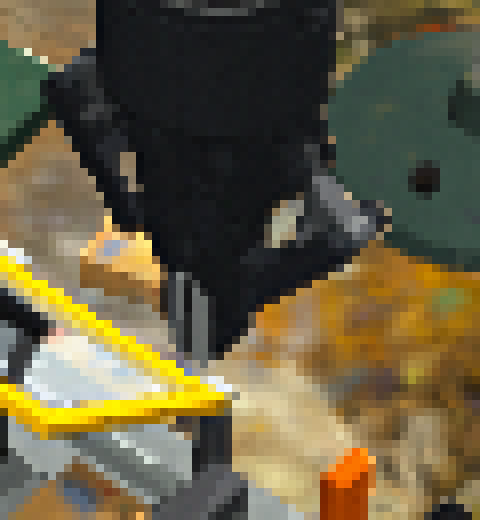

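The tips end at about pixel (329.6,195), higher than the nominal projection, so tip height is uncertain. I'll descend on the handle slowly, watching the force.

step_arm(plan=[[0.2,-0.5,0,0],[0.5,-1.3,0,0],[0.85,-2.3,0,0],[1.15,-3.2,0.1,0],[1.4,-3.8,0.5,0],[1.45,-4.0,1.0,0],[1.45,-4.0,1.4,0],[1.45,-4.0,1.5,0],[1.45,-4.0,1.5,0],[1.45,-4.0,1.5,0]])

```text
time_s: 6.75
tcp_pos: [0.5764, 0.1962, 0.2165]
orientation: [-0.0, 1.0, -0.031, 0.001]
force: [0.5, 0.5, 0.4]
finger_gap: -0.0
grip_force: 0.0
```

step_arm(plan=[[0,0,0.15,0],[0,0,0.3,0],[0,0,0.4,0],[0,0,0.5,0],[0,0,0.55,0],[0,0,0.55,0]])

```text
time_s: 7.35
tcp_pos: [0.5759, 0.1958, 0.1929]
orientation: [0.0, 1.0, -0.031, -0.0]
force: [0.0, -0.9, -0.2]
finger_gap: 0.0005
grip_force: 0.0
```

step_arm(plan=[[0,0,0.08,0],[0,0,0.16,0],[0,0,0.24,0],[0,0,0.24,0]])

```text
time_s: 7.75
tcp_pos: [0.5758, 0.1958, 0.1829]
orientation: [0.0, 1.0, -0.031, -0.0]
force: [-0.2, -0.2, -0.6]
finger_gap: -0.0002
grip_force: 0.0
```

step_arm(plan=[[0,0,0.08,0],[0,0,0.16,0],[0,0,0.24,0],[0,0,0.24,0]])

```text
time_s: 8.15
tcp_pos: [0.5758, 0.1958, 0.1733]
orientation: [0.0, 1.0, -0.031, -0.001]
force: [-0.3, -0.5, -0.6]
finger_gap: -0.0004
grip_force: 0.0
```

step_arm(plan=[[0,0,0.06,0],[0,0,0.12,0],[0,0,0.18,0],[0,0,0.18,0]])

```text
time_s: 8.55
tcp_pos: [0.5758, 0.1958, 0.1663]
orientation: [0.0, 1.0, -0.031, -0.0]
force: [-0.0, -0.1, -0.1]
finger_gap: -0.0002
grip_force: 0.0
```

step_arm(plan=[[0,0,0.06,0],[0,0,0.12,0],[0,0,0.15,0],[0,0,0.15,0]])

```text
time_s: 8.95
tcp_pos: [0.5759, 0.1958, 0.1606]
orientation: [0.0, 1.0, -0.031, -0.0]
force: [0.7, -0.4, -0.2]
finger_gap: 0.0001
grip_force: 0.0
```

Run:
```python
from h import *
fs,ft=crops("c5.png",(265,140,100,75),(255,178,100,50),6)
f=fs
print(manip.get_state()["tcp_pos"],plane(f,302,162.5,.225),plane(f,329.6,195,.256))
```

```text
(750, 600, 3)
[0.57606061 0.19584398 0.16091876] [0.6119083 0.2205416 0.225    ] [0.52896783 0.05749819 0.256     ]
```

View pics/c5.png

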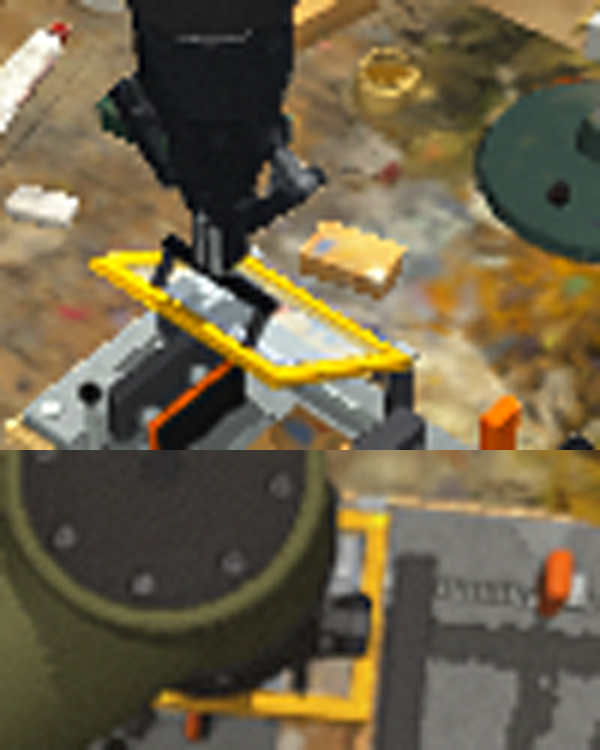

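Run:
```python
from h import *
fs,ft=grab("scene"),grab("top")
# c1 elbow (right)
print(tri(fs,(240+287/3.6,120+97/3.6),ft,(230+300/3.6,150+(572-396)/3.6)))
# c5 elbow right
print(tri(fs,(265+318/6,140+180/6),ft,(255+352/6,178+(625-450)/6)))
```

```text
(array([0.58236986, 0.13797717, 0.35043311]), np.float64(0.009880905343687829))
(array([0.57351794, 0.13702904, 0.27045575]), np.float64(0.00982082425520989))
```

The elbow triangulates to the tool's x, so the horizontal position is right. The tips really are higher than nominal, just above the bar at crop (215,268). Continuing down.

step_arm(plan=[[0,0,0.06,0],[0,0,0.12,0],[0,0,0.15,0],[0,0,0.15,0]])

```text
time_s: 9.55
tcp_pos: [0.5758, 0.196, 0.1556]
orientation: [-0.0, 1.0, -0.031, 0.0]
force: [-2.2, 0.4, 3.4]
finger_gap: -0.0003
grip_force: 1.9
```

step_arm(plan=[[0,0,0.06,0],[0,0,0.1,0],[0,0,0.1,0]])

```text
time_s: 9.85
tcp_pos: [0.5758, 0.196, 0.1512]
orientation: [-0.0, 1.0, -0.031, -0.0]
force: [-2.7, 0.5, 3.9]
finger_gap: -0.0001
grip_force: 1.9
```

step_arm(plan=[[-0.1,0,0.06,0],[-0.2,0,0.13,0],[-0.28,0,0.2,0],[-0.39,0,0.31,0],[-0.47,0,0.43,0],[-0.54,0,0.55,0],[-0.6,0,0.67,0],[-0.65,0,0.78,0],[-0.7,0,0.89,0],[-0.75,0,1.0,0],[-0.8,0,1.12,0],[-0.8,0,1.12,0]])

```text
time_s: 11.05
tcp_pos: [0.5436, 0.1977, 0.1051]
orientation: [0.0, 1.0, -0.031, -0.001]
force: [0.9, -0.2, -0.2]
finger_gap: -0.0001
grip_force: 0.0
```

step_arm(plan=[[-0.02,0,0.07,0],[-0.04,0,0.14,0],[-0.05,0,0.2,0],[-0.06,0,0.24,0],[-0.06,0,0.24,0]])

```text
time_s: 11.55
tcp_pos: [0.5416, 0.198, 0.0962]
orientation: [0.0, 1.0, -0.031, -0.0]
force: [0.1, 0.5, -0.2]
finger_gap: 0.0
grip_force: 0.0
```

```bash
cat >> h.py <<'E'
O=np.array([.589,.0455,.018]);X=np.array([.998,-.0628,0]);Y=np.array([.0628,.998,0])
W=lambda x,y,z:O+X*x+Y*y+np.array([0,0,z])
def yel(f,n):
    m=cv2.inRange(cv2.cvtColor(f["frame"],cv2.COLOR_RGB2HSV),(20,150,120),(32,255,255)); m[:, 345 if n=="scene" else 325:]=0; m[:,:262]=0; m[:170]=0; m[260:]=0
    k=cv2.connectedComponentsWithStats(m); 
    return [(k[2][i].tolist()) for i in range(1,k[0]) if k[2][i][4]>15],m
E
python3 - <<'E'
from h import *
for n in("scene","top"):
    f=grab(n); c,m=yel(f,n); print(n,c); v,u=np.nonzero(m); i=u.argmin();j=v.argmax(); print("left",u[i],v[i],"bottom",u[j],v[j])
    for t in (0,10,20,30,34,40):
        a=np.radians(t); P=[proj(f,W(.06-.134*np.cos(a),y,.066+.134*np.sin(a))).round(1).tolist() for y in(.215,.085)]; print(t,P)
E
```

```text
scene [[276, 184, 58, 40, 381]]
left 276 171 bottom 309 255
0 [[276.2, 203.2], [306.6, 223.5]]
10 [[276.2, 198.0], [306.9, 218.3]]
20 [[277.0, 192.0], [308.1, 212.3]]
30 [[278.8, 185.6], [310.1, 205.8]]
34 [[279.7, 183.0], [311.2, 203.1]]
40 [[281.4, 179.0], [313.0, 199.0]]
top [[301, 188, 19, 31, 126], [305, 229, 11, 5, 41]]
left 301 188 bottom 312 233
0 [[270.1, 228.7], [315.3, 232.5]]
10 [[269.3, 227.4], [315.4, 231.3]]
20 [[268.7, 224.5], [315.6, 228.5]]
30 [[268.2, 220.3], [315.9, 224.3]]
34 [[268.1, 218.2], [316.1, 222.3]]
40 [[268.0, 214.6], [316.4, 218.8]]
```

The cover is nearly down now: the frame's front edge is at row 224 in the scene, matching 0°. I'll press gently to seat it.

step_arm(plan=[[0,0,0.04,0],[0,0,0.08,0],[0,0,0.12,0],[0,0,0.12,0]])

```text
time_s: 12.05
tcp_pos: [0.5421, 0.1981, 0.0947]
orientation: [-0.0, 1.0, -0.031, 0.001]
force: [-7.2, -0.2, 12.9]
finger_gap: -0.0004
grip_force: 6.2
```

step_arm(plan=[[0,0,0.04,0],[0,0,0.08,0],[0,0,0.12,0],[0,0,0.12,0]])

```text
time_s: 12.45
tcp_pos: [0.5424, 0.1981, 0.0942]
orientation: [-0.0, 1.0, -0.031, 0.002]
force: [-17.7, -1.1, 30.7]
finger_gap: -0.0002
grip_force: 15.1
```

step_arm(plan=[[0,0,-0.15,0],[0,0,-0.4,0],[0,0,-1.0,0],[0,0,-1.9,0],[0,0,-2.8,0],[0.3,0.6,-3.4,0],[0.8,1.5,-3.5,0],[1.3,2.5,-3.5,0],[1.7,3.4,-3.5,0],[2.0,4.0,-3.5,0],[2.15,4.24,-3.5,0],[2.15,4.24,-3.5,0]])

```text
time_s: 13.65
tcp_pos: [0.6173, 0.0222, 0.2261]
orientation: [0.0, 0.999, -0.032, -0.001]
force: [-0.7, 0.0, -0.8]
finger_gap: -0.0002
grip_force: 0.0
```

step_arm(plan=[[0,0,0.2,0],[0,0,0.5,0],[0,0,0.5,0],[0,0,0.5,0],[0,0,0.5,0]], claw=1)

```text
time_s: 14.15
tcp_pos: [0.617, 0.0238, 0.2073]
orientation: [0.0, 1.0, -0.031, 0.0]
force: [0.7, -1.2, -0.2]
finger_gap: 0.0721
grip_force: 0.0
```

Run:
```python
from h import *
fs=grab("scene"); ft=grab("top"); c,m=yel(fs,"scene"); print(c, yel(ft,"top")[0])
s=manip.get_state(); print(s["tcp_pos"],s["finger_gap"],s["force"])
p=s["tcp_pos"]
for k in(-.0575,-.0425,0,.0425,.0575): print(k,[((proj(fs,p+Y*k+np.array([0,0,d]))-[290,130])*6).round().tolist() for d in(-.019,0,.02,.033)])
a=cv2.resize(fs["frame"][130:230,290:410,::-1],None,fx=6,fy=6,interpolation=cv2.INTER_CUBIC); cv2.imwrite("pics/c6.png",a)
```

```text
[[277, 182, 57, 43, 458]] [[313, 214, 5, 18, 51]]
[0.61708179 0.0236206  0.20749876] 0.08489011910027322 [ 0.1325631  -0.04874369  0.11471247]
-0.0575 [[491.0, 466.0], [495.0, 440.0], [499.0, 412.0], [501.0, 393.0]]
-0.0425 [[466.0, 451.0], [469.0, 425.0], [473.0, 396.0], [475.0, 378.0]]
0 [[396.0, 409.0], [399.0, 383.0], [401.0, 354.0], [403.0, 335.0]]
0.0425 [[328.0, 368.0], [330.0, 342.0], [332.0, 313.0], [333.0, 294.0]]
0.0575 [[304.0, 354.0], [306.0, 328.0], [307.0, 299.0], [309.0, 280.0]]
```

View pics/c6.png

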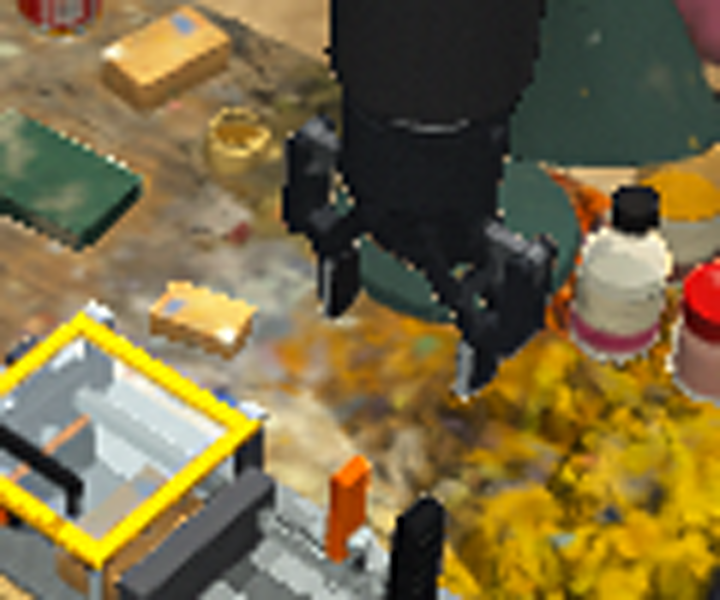

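The cover is down: its yellow front edge is at the 0° rows. The open tips show at crop (340,315) and (468,393), about 20 mm above the reported TCP. I'll go down over trigger and post.

step_arm(plan=[[0,0.1,0.2,0],[0,0.21,0.5,0],[0,0.21,0.9,0],[0,0.21,1.3,0],[0,0.21,1.6,0],[0,0.21,1.9,0],[0,0.21,2.1,0],[0,0.21,2.1,0]])

```text
time_s: 15.05
tcp_pos: [0.6158, 0.015, 0.1213]
orientation: [0.0, 1.0, -0.031, -0.001]
force: [-0.5, -0.1, 0.6]
finger_gap: 0.0855
grip_force: 0.0
```

step_arm(plan=[[0,0,0.15,0],[0,0,0.3,0],[0,0,0.45,0],[0,0,0.6,0],[0,0,0.6,0]])

```text
time_s: 15.55
tcp_pos: [0.6158, 0.0149, 0.0976]
orientation: [0.0, 1.0, -0.031, -0.001]
force: [-0.4, 0.7, 0.0]
finger_gap: 0.0853
grip_force: 0.0
```

step_arm(plan=[[0,0,0.12,0],[0,0,0.24,0],[0,0,0.36,0],[0,0,0.45,0],[0,0,0.45,0]])

```text
time_s: 16.05
tcp_pos: [0.616, 0.015, 0.0801]
orientation: [0.0, 1.0, -0.031, -0.001]
force: [0.0, -0.2, -0.3]
finger_gap: 0.0853
grip_force: 0.0
```

```bash
cat >> h.py <<'E'
def tail(ft=None):
    "tail end along press y, from the top view, by brightness along the bar line at z .057"
    ft=ft or grab("top"); g=cv2.cvtColor(ft["frame"],cv2.COLOR_RGB2GRAY).astype(np.float32)
    ys=np.arange(-.22,-.08,.0005)
    return ys,ft,g
E
python3 - <<'E'
from h import *
ft=grab("top");fs=grab("scene");s=manip.get_state();print(s["tcp_pos"],s["force"],s["finger_gap"])
for f in(ft,fs):
    for y in np.arange(-.105,-.22,-.006):
        P=proj(f,W(.030,y,.040)); u,v=P
        hs=cv2.cvtColor(f["frame"],cv2.COLOR_RGB2HSV); r=int(round(v)); c=int(round(u))
        print(round(y,3),P.round(1),[tuple(hs[r+k,c][1:].tolist()) for k in(-3,-2,-1,0,1,2,3)])
E
```

```text
[0.61643661 0.01493838 0.08091021] [0.44781406 0.02626653 0.04139024] 0.08520252723023372
-0.105 [382.5 203.4] [(55, 42), (92, 72), (102, 128), (102, 127), (57, 139), (7, 172), (8, 154)]
-0.111 [384.5 203.6] [(77, 50), (108, 78), (99, 95), (62, 144), (6, 169), (10, 158), (33, 132)]
-0.117 [386.5 203.8] [(72, 32), (82, 28), (112, 80), (69, 169), (21, 193), (5, 191), (11, 165)]
-0.123 [388.6 203.9] [(97, 113), (99, 131), (102, 157), (103, 154), (94, 149), (115, 140), (113, 138)]
-0.129 [390.6 204.1] [(101, 137), (103, 139), (110, 144), (111, 145), (112, 125), (121, 118), (117, 124)]
-0.135 [392.6 204.3] [(103, 136), (109, 126), (106, 135), (110, 137), (112, 132), (111, 133), (118, 119)]
-0.141 [394.7 204.4] [(103, 154), (110, 137), (107, 131), (106, 132), (105, 141), (104, 155), (110, 151)]
-0.147 [396.7 204.6] [(108, 156), (106, 144), (103, 139), (102, 143), (108, 153), (106, 152), (113, 138)]
-0.153 [398.7 204.8] [(108, 132), (110, 142), (110, 137), (111, 122), (113, 108), (114, 87), (120, 81)]
-0.159 [400.8 205. ] [(101, 63), (111, 76), (110, 93), (110, 104), (101, 101), (103, 74), 
[... 2435 characters left out ...]
, (100, 123), (124, 107), (110, 109), (88, 87), (108, 80), (122, 128)]
-0.189 [398.3 254.6] [(128, 143), (110, 132), (101, 121), (88, 110), (109, 98), (123, 151), (121, 164)]
-0.195 [400.  255.7] [(168, 146), (95, 110), (101, 111), (119, 142), (120, 163), (126, 192), (128, 199)]
-0.201 [401.7 256.7] [(108, 118), (104, 103), (105, 112), (122, 136), (117, 133), (133, 125), (160, 123)]
-0.207 [403.4 257.8] [(119, 120), (113, 124), (127, 133), (116, 114), (114, 101), (134, 95), (149, 103)]
-0.213 [405.1 258.9] [(162, 120), (153, 130), (153, 127), (163, 122), (165, 110), (154, 83), (140, 104)]
-0.219 [406.8 260. ] [(184, 132), (185, 131), (192, 129), (199, 127), (196, 147), (146, 131), (89, 106)]
```

```bash
cat >> h.py <<'E'
def tail2():
    r=[]
    for n in("top","scene"):
        f=grab(n); s=cv2.cvtColor(f["frame"],cv2.COLOR_RGB2HSV)[...,1].astype(np.float32)
        ys=-np.arange(.10,.215,.0005); v=[]
        for y in ys:
            u,w=proj(f,W(.030,y,.040)); mx=np.array([[u]*9],np.float32); my=np.array([w+np.arange(-1,3.5,.5)],np.float32)
            v.append(cv2.remap(s,mx,my,cv2.INTER_LINEAR).min())
        v=np.array(v); i=np.nonzero(v<50)[0]; j=i[0]
        while j+1<len(v) and v[j+1:j+7].min()<50: j+=1
        r.append(round(float(-ys[j]),4))
    st=manip.get_state(); print("tail",r,"tcp",st["tcp_pos"].round(4),"F",st["force"].round(1),"gap",round(float(st["finger_gap"]),4),"grip",round(float(st["grip_force"]),1),"t",st["time_s"])
E
python3 -c "
from h import *
tail2()"
```

```text
tail [0.121, 0.1185] tcp [0.6166 0.015  0.0812] F [-0.3  0.7  0.2] gap 0.0855 grip 0.0 t 16.25
```

step_arm(plan=[[0,0,0,0],[0,0,0,0],[0,0,0,0],[0,0,0,0],[0,0,0,0],[0,0,0,0]], claw=0.48, force=20)

```text
time_s: 16.85
tcp_pos: [0.6178, 0.0146, 0.0838]
orientation: [0.0, 1.0, -0.031, 0.002]
force: [-1.8, -0.7, 7.2]
finger_gap: 0.0425
grip_force: 22.2
```

```bash
python3 -c "
from h import *
tail2()"
```

```text
tail [0.136, 0.134] tcp [0.6179 0.0146 0.0838] F [-0.6 -0.5  8.2] gap 0.0427 grip 22.1 t 16.95
```

One squeeze moved the bar about 15 mm. Release and repeat.

step_arm(plan=[[0,0,0,0],[0,0,0,0],[0,0,0,0],[0,0,0,0],[0,0,0,0],[0,0,0,0]], claw=1)

```text
time_s: 17.55
tcp_pos: [0.6164, 0.0147, 0.0809]
orientation: [0.0, 1.0, -0.031, -0.0]
force: [-0.4, 0.8, 1.1]
finger_gap: 0.0854
grip_force: 0.0
```

```bash
python3 -c "
from h import *
tail2()"
```

```text
tail [0.1355, 0.134] tcp [0.6164 0.0149 0.081 ] F [-0.4  0.7 -0.8] gap 0.0853 grip 0.0 t 17.65
```

step_arm(plan=[[0,0,0,0],[0,0,0,0],[0,0,0,0],[0,0,0,0],[0,0,0,0],[0,0,0,0]], claw=0.48)

```text
time_s: 18.25
tcp_pos: [0.6178, 0.0146, 0.0837]
orientation: [0.0, 1.0, -0.031, 0.002]
force: [-0.4, -1.8, 8.5]
finger_gap: 0.0423
grip_force: 22.1
```

```bash
python3 -c "
from h import *
tail2()"
```

```text
tail [0.151, 0.1485] tcp [0.6178 0.0146 0.0837] F [-1.  -0.9  8.5] gap 0.0425 grip 22.1 t 18.35
```

step_arm(plan=[[0,0,0,0],[0,0,0,0],[0,0,0,0],[0,0,0,0],[0,0,0,0],[0,0,0,0]], claw=1)

```text
time_s: 18.95
tcp_pos: [0.6164, 0.0147, 0.0809]
orientation: [0.0, 1.0, -0.031, -0.0]
force: [-0.2, -0.3, -0.3]
finger_gap: 0.0852
grip_force: 0.0
```

```bash
python3 -c "
from h import *
tail2()"
```

```text
tail [0.151, 0.1465] tcp [0.6164 0.0148 0.081 ] F [ 0.  -0.4 -0.3] gap 0.0855 grip 0.0 t 19.05
```

step_arm(plan=[[0,0,0,0],[0,0,0,0],[0,0,0,0],[0,0,0,0],[0,0,0,0],[0,0,0,0]], claw=0.48)

```text
time_s: 19.65
tcp_pos: [0.6178, 0.0147, 0.0838]
orientation: [0.0, 1.0, -0.031, 0.002]
force: [0.4, -0.5, 7.1]
finger_gap: 0.0429
grip_force: 20.2
```

```bash
python3 -c "
from h import *
tail2()"
```

```text
tail [0.166, 0.161] tcp [0.6178 0.0146 0.0837] F [-0.9 -0.4  7.2] gap 0.0426 grip 20.2 t 19.75
```

step_arm(plan=[[0,0,0,0],[0,0,0,0],[0,0,0,0],[0,0,0,0],[0,0,0,0],[0,0,0,0]], claw=1)

```text
time_s: 20.35
tcp_pos: [0.6164, 0.0147, 0.0809]
orientation: [0.0, 1.0, -0.031, -0.0]
force: [-0.6, -0.2, -0.7]
finger_gap: 0.0856
grip_force: 0.0
```

```bash
python3 -c "
from h import *
tail2()"
```

```text
tail [0.1615, 0.1565] tcp [0.6164 0.0149 0.0809] F [ 0.   0.4 -0.2] gap 0.0852 grip 0.0 t 20.45
```

After the third squeeze the bar went to 43-45 mm and sprang back about 4 mm on release: the foot meets the block. Final partial squeeze now, with the arm shifted 4 mm.

step_arm(plan=[[0,-0.05,0,0],[0,-0.1,0,0],[0,-0.1,0,0]])

```text
time_s: 20.75
tcp_pos: [0.6167, 0.0193, 0.0809]
orientation: [0.0, 1.0, -0.031, -0.0]
force: [-0.2, 0.1, -0.1]
finger_gap: 0.0855
grip_force: 0.0
```

step_arm(plan=[[0,0,0,0],[0,0,0,0],[0,0,0,0],[0,0,0,0],[0,0,0,0],[0,0,0,0]], claw=0.62)

```text
time_s: 21.35
tcp_pos: [0.6175, 0.0199, 0.0823]
orientation: [-0.001, 1.0, -0.031, 0.001]
force: [-0.4, 4.2, 5.7]
finger_gap: 0.0528
grip_force: 10.5
```

```bash
python3 -c "
from h import *
tail2();tail2()"
```

```text
tail [0.166, 0.16] tcp [0.6175 0.0199 0.0823] F [-0.7  4.   6. ] gap 0.053 grip 10.5 t 21.45
tail [0.166, 0.16] tcp [0.6175 0.0199 0.0823] F [-0.7  4.5  6.2] gap 0.0529 grip 10.5 t 21.55
```

step_arm(plan=[[0,0,0,0],[0,0,0,0],[0,0,0,0]], claw=0.6)

```text
time_s: 21.85
tcp_pos: [0.6174, 0.0191, 0.0826]
orientation: [-0.0, 1.0, -0.031, 0.001]
force: [-1.0, 1.9, 5.8]
finger_gap: 0.0515
grip_force: 13.7
```

```bash
python3 -c "
from h import *
tail2()"
```

```text
tail [0.166, 0.163] tcp [0.6174 0.0191 0.0826] F [-1.2  1.3  5.8] gap 0.0516 grip 13.7 t 21.95
```

step_arm(plan=[[0,0,0,0],[0,0,0,0],[0,0,0,0]], claw=0.58)

```text
time_s: 22.25
tcp_pos: [0.6174, 0.0183, 0.0828]
orientation: [0.0, 1.0, -0.031, 0.001]
force: [-0.6, -1.2, 7.4]
finger_gap: 0.0498
grip_force: 16.8
```

```bash
python3 -c "
from h import *
tail2()"
```

```text
tail [0.168, 0.1635] tcp [0.6174 0.0183 0.0829] F [-1.6 -0.8  6.5] gap 0.05 grip 16.8 t 22.35
```

step_arm(plan=[[0,0,0,0],[0,0,0,0],[0,0,0,0],[0,0,0,0]], claw=0.563, force=24)

```text
time_s: 22.75
tcp_pos: [0.6174, 0.0174, 0.083]
orientation: [0.001, 0.999, -0.032, 0.001]
force: [-1.6, -2.3, 7.4]
finger_gap: 0.0481
grip_force: 10.2
```

Run:
```python
from h import *
tail2()
fs,ft=crops("c7.png",(262,172,130,95),(262,180,130,60),4.6)
# expected foot orange/jaw positions: top of foot rubber-face edge vs jaw front for travel 48, foot 8
for f,n in((fs,"s"),(ft,"t")):
    o=(262,172) if n=="s" else (262,180)
    for y in (.125,.133,.147,.159): print(n,y,[((proj(f,W(x,y,.050))-o)*4.6).round().tolist() for x in(-.057,-.022,.01)])
```

```text
tail [0.166, 0.161] tcp [0.6174 0.0174 0.083 ] F [-1.3 -3.4  6.6] gap 0.0483 grip 10.2 t 22.85
(713, 598, 3)
s 0.125 [[178.0, 208.0], [212.0, 179.0], [242.0, 153.0]]
s 0.133 [[170.0, 202.0], [203.0, 174.0], [233.0, 148.0]]
s 0.147 [[155.0, 193.0], [188.0, 164.0], [218.0, 138.0]]
s 0.159 [[142.0, 184.0], [175.0, 156.0], [205.0, 130.0]]
t 0.125 [[184.0, 211.0], [189.0, 156.0], [193.0, 106.0]]
t 0.133 [[171.0, 210.0], [176.0, 155.0], [181.0, 105.0]]
t 0.147 [[149.0, 208.0], [154.0, 153.0], [159.0, 103.0]]
t 0.159 [[130.0, 207.0], [136.0, 152.0], [140.0, 102.0]]
```

View pics/c7.png

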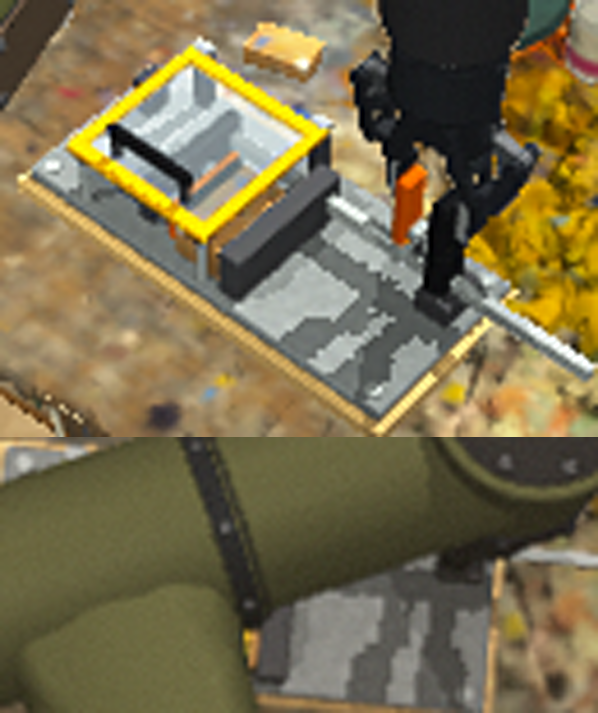

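The cover is down and the block and foot are under it. The grip force fell from 16.8 to 10.2 N and the tail went back 2 mm, so a tooth slipped. I'll continue this squeeze a little to see how it behaves.

step_arm(plan=[[0,0,0,0],[0,0,0,0],[0,0,0,0]], claw=0.54)

```text
time_s: 23.25
tcp_pos: [0.6173, 0.0165, 0.0834]
orientation: [0.002, 0.999, -0.032, 0.001]
force: [-1.9, -6.1, 8.5]
finger_gap: 0.0465
grip_force: 17.2
```

```bash
python3 -c "
from h import *
tail2()"
```

```text
tail [0.166, 0.1635] tcp [0.6173 0.0165 0.0833] F [-2.1 -6.7  8.4] gap 0.0464 grip 17.2 t 23.35
```

step_arm(plan=[[0,0,0,0],[0,0,0,0],[0,0,0,0]], claw=0.52)

```text
time_s: 23.65
tcp_pos: [0.6173, 0.0157, 0.0836]
orientation: [0.002, 0.999, -0.032, 0.001]
force: [-2.3, -9.2, 9.7]
finger_gap: 0.045
grip_force: 21.1
```

```bash
python3 -c "
from h import *
tail2()"
```

```text
tail [0.1685, 0.1635] tcp [0.6173 0.0157 0.0836] F [-1.4 -7.6  9.9] gap 0.0448 grip 21.1 t 23.75
```

step_arm(plan=[[0,0.04,0,0],[0,0.085,0,0],[0,0.085,0,0],[0,0.085,0,0]])

```text
time_s: 24.15
tcp_pos: [0.6173, 0.0157, 0.0836]
orientation: [-0.0, 1.0, -0.031, 0.002]
force: [-3.7, 3.2, 9.3]
finger_gap: 0.0446
grip_force: 16.0
```

```bash
python3 -c "
from h import *
tail2();tail2()"
```

```text
tail [0.1685, 0.1635] tcp [0.6173 0.0157 0.0836] F [-3.9  3.1  9.8] gap 0.0445 grip 16.1 t 24.25
tail [0.1685, 0.1635] tcp [0.6173 0.0157 0.0836] F [-4.   1.9 10. ] gap 0.045 grip 16.1 t 24.35
```

step_arm(plan=[[0,0.01,0,0],[0,0.01,0,0],[0,0.01,0,0],[0,0.01,0,0]], claw=0.51)

```text
time_s: 24.75
tcp_pos: [0.6173, 0.0153, 0.0837]
orientation: [-0.0, 1.0, -0.031, 0.002]
force: [-3.4, 3.7, 10.3]
finger_gap: 0.0441
grip_force: 16.9
```

```bash
python3 -c "
from h import *
tail2();tail2()"
```

```text
tail [0.169, 0.1635] tcp [0.6173 0.0153 0.0837] F [-3.3  2.6 11.3] gap 0.0441 grip 16.9 t 24.85
tail [0.169, 0.1635] tcp [0.6173 0.0153 0.0837] F [-3.7  3.4 10.7] gap 0.044 grip 16.9 t 24.95
```

step_arm(plan=[[0,0.01,0,0],[0,0.01,0,0],[0,0.01,0,0],[0,0.01,0,0]], claw=0.503)

```text
time_s: 25.35
tcp_pos: [0.6173, 0.0148, 0.0837]
orientation: [0.0, 1.0, -0.031, 0.002]
force: [-3.4, 2.3, 11.0]
finger_gap: 0.0433
grip_force: 8.8
```

```bash
python3 -c "
from h import *
tail2();tail2()
print(yel(grab('scene'),'scene')[0])"
```

```text
tail [0.166, 0.161] tcp [0.6173 0.0148 0.0837] F [-4.6  2.6 10.2] gap 0.043 grip 8.8 t 25.45
tail [0.166, 0.161] tcp [0.6173 0.0148 0.0837] F [-3.2  1.7 11. ] gap 0.043 grip 8.8 t 25.55
[[277, 182, 57, 43, 455]]
```

It slipped again at about 18.5 N on the trigger and is at the end of its stroke. I'll let it spring back and take a fresh squeeze.

step_arm(plan=[[0,0,0,0],[0,0,0,0],[0,0,0,0],[0,0,0,0],[0,-0.05,0,0],[0,-0.09,0,0],[0,-0.09,0,0],[0,-0.09,0,0]], claw=1)

```text
time_s: 26.4
tcp_pos: [0.6167, 0.0184, 0.081]
orientation: [0.0, 1.0, -0.031, 0.0]
force: [0.5, 0.1, 0.2]
finger_gap: 0.0857
grip_force: 0.0
```

```bash
python3 -c "
from h import *
tail2()"
```

```text
tail [0.1615, 0.156] tcp [0.6166 0.0184 0.0809] F [ 0.4  0.  -0.2] gap 0.0853 grip 0.0 t 26.5
```

step_arm(plan=[[0,0,0,0],[0,0,0,0],[0,0,0,0],[0,0,0,0],[0,0,0,0],[0,0,0,0]], claw=0.58)

```text
time_s: 27.1
tcp_pos: [0.6175, 0.0183, 0.083]
orientation: [-0.0, 1.0, -0.031, 0.001]
force: [-1.4, -1.1, 5.8]
finger_gap: 0.0501
grip_force: 15.5
```

```bash
python3 -c "
from h import *
tail2()"
```

```text
tail [0.169, 0.1635] tcp [0.6175 0.0183 0.083 ] F [-0.8 -0.2  7.1] gap 0.0496 grip 15.5 t 27.2
```

step_arm(plan=[[0,0,0,0],[0,0,0,0],[0,0,0,0],[0,0,0,0],[0,0,0,0],[0,0,0,0],[0,0,0,0],[0,0,0,0],[0,0,0,0],[0,0,0,0]])

```text
time_s: 28.2
tcp_pos: [0.6175, 0.0183, 0.083]
orientation: [-0.0, 1.0, -0.031, 0.001]
force: [-0.5, -0.3, 6.1]
finger_gap: 0.0498
grip_force: 15.5
```

```bash
python3 -c "
from h import *
tail2()
f=grab('scene');print(yel(f,'scene')[0])
hs=cv2.cvtColor(f['frame'],cv2.COLOR_RGB2HSV);m=cv2.inRange(hs,(4,110,90),(17,255,255));k=cv2.connectedComponentsWithStats(m)
print([(k[2][i].tolist(),k[3][i].round(1).tolist()) for i in range(1,k[0]) if k[2][i][4]>8 and 270<k[2][i][0]<360 and 185<k[2][i][1]<235])
for y in (.125,.128,.131,.134): print(y,[proj(f,W(x,y,z)).round(1).tolist() for x,z in((-.057,.051),(.013,.051))])
"
```

```text
tail [0.1685, 0.1635] tcp [0.6176 0.0183 0.083 ] F [-1.1 -0.4  6.1] gap 0.0496 grip 15.5 t 28.3
[[277, 182, 57, 43, 456]]
[([336, 186, 3, 8, 10], [336.9, 189.3]), ([304, 205, 10, 8, 15], [308.4, 208.5]), ([347, 207, 7, 18, 95], [349.9, 215.2]), ([307, 212, 17, 21, 67], [313.3, 221.2]), ([298, 220, 7, 9, 20], [301.4, 224.4]), ([272, 231, 13, 12, 46], [277.4, 235.0])]
0.125 [[300.7, 217.1], [315.1, 204.6]]
0.128 [[300.0, 216.6], [314.4, 204.1]]
0.131 [[299.3, 216.1], [313.7, 203.7]]
0.134 [[298.6, 215.7], [313.0, 203.2]]
```

```bash
python3 -c "
from plant import job
print(job.hand_in())"
```

```text
the job is handed in; nothing more can be done
None
```

I handed the job in with the cover down on its stops and the trigger held squeezed at about 15 N, pressing the foot on the block; I put the foot about 7–8 mm in, but my measurements allow 5–9 mm.

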